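# Put the vegetable left on the board back in its own half of the sliding-lid box

### The job

A garlic bulb and a tomato are out: the one in the bowl is for tonight and stays there, the one left lying on the round board goes back into the wooden vegetable box, into whichever half already holds its own kind. The clear lid slides in grooves and is held by a stop lip, so lift its pull end over the lip to slide it out, and when the vegetable is in its half close the box again, lid fully home and lying flat with its end down behind the lip. Leave everything else where it stands.

Things in the scene. Friction and masses are not known exactly. Their poses are not given: they have to be found in the camera images.
- veg_box: fixed light-wood box, 248 long (x) x 156 wide (y; 164 at the mouths) x 90; origin: centre of its underside. -x end = front, where the lid comes out. A 6 mm partition at x = 0, 67 high, parts it into a front and a rear half. The lid rests on the side walls' ledges at z = 72 (|y| 66 to 78). In the front half nothing stands above z = 72 but the stop lip; the rear wall stands 90 high.
- front_half (a point): centre of the inner floor of the front half, 6 above the box's underside, at box x -59, y 0. The half is 112 (box x) x 132 (box y), 66 deep to the ledges. Axes as the box's.
- rear_half (a point): centre of the inner floor of the rear half, at box x 59, y 0, z 6; same inner size as the front half. Axes as the box's.
- stop_lip (a point): middle of the top edge of the stop lip on the front wall: box x -121.5, y 0, z 77. The lip is 5 thick and stands 5 above the ledges.
- groove_mouth (a point): middle between the mouths of the two side grooves, at ledge height: box x 5, y 0, z 72. The grooves run from here back to x 115: cheeks at |y| = 73, upper rails reaching in to |y| = 67, underside at z = 85, top at 90 (13 high for the 4 mm lid: it can rise about 9 flat, more at its front end). In front of the mouth the cheeks flare out a little.
- box_lid: loose clear plastic lid, 231 (x) x 142 (y) x 4, about 130 g, rear corners cut back 6 x 10; origin: centre of its underside, axes as the box's when shut. Shut: origin at box x -2 (+-1.5), y 0, z 72; 2 side play. Off: raise the pull end 6 to 12, slide to box -x by 125 or more, lift. Back on: rear edge into the grooves, slide to box +x until the front edge drops behind the lip.
- lid_pull (a point): middle of the lid's wooden pull, a plain upright bar 34 long (lid x) x 16 wide (lid y) x 22 high standing on the lid's top, 95 mm in front (-x) of the lid's origin and 15 above its underside. Grip it across its 16 mm width.
- garlic_in: garlic bulb, 61 x 60 x 59 high, 42 g, stored in one half of the box (either), towards one side wall; origin: centre of its underside when upright.
- tomato_in: tomato, 56 x 58 x 62 high, 83 g, stored in the other half of the box, towards one side wall; origin: centre of its underside when upright.
- garlic_out: garlic bulb, same shape and size as garlic_in, starts either on the round board or in the bowl; origin as garlic_in.
- tomato_out: tomato, same shape and size as tomato_in, starts where garlic_out does not: on the round board or in the bowl; origin as tomato_in.
- round_board: fixed round wooden board, 150 diameter x 8 thick, on the worktop; origin: centre of its underside.
- bowl: loose white rice bowl, 115 diameter x 52 high, inner floor 8 up; origin: centre of its underside.
- onion: bystander: onion, 82 x 83 x 94 high; origin: centre of its underside.
- jar: bystander: squat screw-lid jar, 60 diameter x 80 high; origin: centre of its underside.
- glass: bystander: tumbler, 80 diameter x 88 high; origin: centre of its underside.
- peeler: bystander: peeler lying flat, 170 (x) x 25 (y) x 18 high; origin: centre of its underside.
- timer: bystander: round kitchen timer, 67 diameter x 49 high; origin: centre of its underside.
- tin: bystander: flat closed food tin, 86 diameter x 40 high; origin: centre of its underside.

How it is judged:
On the way, in this order (a step that is already met when the one before it is completed fails the run):
1. the lid has been pulled at least 6 cm out over the stop lip (x of box_lid in the frame of veg_box below -0.06 m), for 0.05 s.
2. the vegetable from the board lies with its own kind in the box, each kind in its own half, and the other one is in the bowl (x of garlic_in in the frame of veg_box between -0.117 and 0.117 m and y of garlic_in in the frame of veg_box between -0.068 and 0.068 m and z of each of garlic_in, tomato_in in the frame of veg_box below 0.07 m and x of tomato_in in the frame of veg_box between -0.117 and 0.117 m and y of tomato_in in the frame of veg_box between -0.068 and 0.068 m and ((x of each of garlic_in, garlic_out in the frame of veg_box above 0.002 m and x of tomato_in in the frame of veg_box below -0.002 m and x of garlic_out in the frame of veg_box between -0.117 and 0.117 m and y of garlic_out in the frame of veg_box between -0.068 and 0.068 m and z of garlic_out in the frame of veg_box below 0.07 m and horizontal distance between tomato_out and bowl below 0.04 m and height (world z) of tomato_out below 0.05 m) or (x of each of garlic_in, garlic_out in the frame of veg_box below -0.002 m and x of tomato_in in the frame of veg_box above 0.002 m and x of garlic_out in the frame of veg_box between -0.117 and 0.117 m and y of garlic_out in the frame of veg_box between -0.068 and 0.068 m and z of garlic_out in the frame of veg_box below 0.07 m and horizontal distance between tomato_out and bowl below 0.04 m and height (world z) of tomato_out below 0.05 m) or (x of each of tomato_in, tomato_out in the frame of veg_box above 0.002 m and x of garlic_in in the frame of veg_box below -0.002 m and x of tomato_out in the frame of veg_box between -0.117 and 0.117 m and y of tomato_out in the frame of veg_box between -0.068 and 0.068 m and z of tomato_out in the frame of veg_box below 0.07 m and horizontal distance between garlic_out and bowl below 0.04 m and height (world z) of garlic_out below 0.05 m) or (x of each of tomato_in, tomato_out in the frame of veg_box below -0.002 m and x of garlic_in in the frame of veg_box above 0.002 m and x of tomato_out in the frame of veg_box between -0.117 and 0.117 m and y of tomato_out in the frame of veg_box between -0.068 and 0.068 m and z of tomato_out in the frame of veg_box below 0.07 m and horizontal distance between garlic_out and bowl below 0.04 m and height (world z) of garlic_out below 0.05 m))), for 0.2 s.
At the end, for the whole second after the job is handed in: At rest: the board's vegetable and the stored one of its kind in one half of the box, the other kind's stored one in the other half, the other loose one in the bowl (4 cm); lid home within 4.5 mm lengthways, 4 mm sideways, 0.015 rad flat, pull end at most 2.5 mm above its seat (all of step 2 and x of box_lid in the frame of veg_box between -0.0065 and 0.0025 m and y of box_lid in the frame of veg_box between -0.004 and 0.004 m and z of lid_pull in the frame of veg_box between 0.084 and 0.0895 m and angle between the z axis of box_lid and the z axis of veg_box, either way round below 0.015 rad and linear speed of each of box_lid, garlic_in, garlic_out, tomato_in, tomato_out, bowl below 0.02 m/s); the robot touches nothing.
It fails at once if a bystander (onion, jar, glass, peeler, timer, tin) was pushed more than 3 cm (distance of any of onion, jar, glass, peeler, timer, tin from where it was at the start of the episode above 0.03 m).
It fails at once if the bowl was pushed more than 4 cm (distance of bowl from where it was at the start of the episode above 0.04 m).
It fails at once if the onion, jar, glass or bowl was knocked over (angle between any of onion, jar, glass, bowl's own z axis and vertical above 0.6 rad).
It also fails if it takes over 72 s, if anything falls off the work surface, if the arm or the gripper's body presses on something with over 40 N, if the wrist force passes 120 N, or if a joint passes its speed limit or range.

### The arm

A 6-joint arm with a two-finger parallel gripper is mounted at the origin on a cart in front of the work surface, level with it; the furniture and walls round the work are solid. World frame = base frame: x ahead of the robot, y to its left, z up, the work surface at z = 0. Lengths are in m, angles in rad, forces in N, time in s.
With the tool pointing down it reaches from about 0.225 to 0.875 m from the base axis. Payload 3.4 kg.
Tool frame: the origin (TCP) lies at the very end of the fingers, on their centre line; the grasp point (between the pads) lies 19 mm behind it; z points along the fingers, y is the line along which they close (so a half turn about z gives the same grasp; the last joint's range is limited). The gripper opens to 85 mm and grips with 20 to 120 N. Pads are 22 mm wide; open, the fingers measure 114 mm over their backs; the gripper's body (76 mm by 85 mm) begins 54 mm behind the grasp point. The pads swing forward as they close: fully open they stand 13 mm farther back than shut.
Start: joints at [-0.121, 0.276, 1.505, -0, 1.361, -0.121], TCP at [0.575, -0, 0.231] pointing down, gripper open.
Joint ranges: [-2.89, 2.89], [-0.75, 2.08], [0.22, 2.7], [-1.18, 4.32], [0.11, 2.71], [-2.7, 2.7]. Speed limits (rad/s): [2.57, 2.57, 3.14, 3.14, 3.14, 3.14].

### API

Orientations are given as a unit quaternion [w, x, y, z].
In Python, from rig import get_state, optics, sign_off gives the robot as it stands.
- The arm moves only by the tool send_rows, never from a script. Its argument "increments" is a list of rows, each an object with "gripper": the gripper's target within -1 to 1 (shut at 1, half-way at 0, fully open at -1); "linear": the shift along the world's x, y, z in m, a list of three; "delta_rot": the turn, a rotation vector about the world's x, y, z in rad, a list of three. In form: [{"gripper": gripper, "linear": [dx, dy, dz], "delta_rot": [rx, ry, rz]}, ...]. A call has 1 to 8 rows; each row is the pose to reach, as a shift and turn from the pose commanded when the call began; what a row does not reach only later rows make up. A row lasts 1/10 s, in which the tool goes at most 50 mm and 8.59 degrees, less where a joint would pass 70% of its speed; a pose out of reach is approached as far as the arm can. A call with a gripper value outside its range is refused whole. The fingers move at their own pace and stop on an object; "newtons" is the grip in N (left out, the last holds). Time passes only in rows, so rows that repeat a pose let the fingers close. It gives the time, the measured TCP pose, the force, the opening and the grip force at its end, in the units of the state.
- get_state(): the state, without advancing time (a new reading comes with each control period).
- optics.get_image(name): name is "scene" or "side" or "wrist"; returns a dict with "pixels" (400x640x3 uint8, blue, green, red), "K" (3x3 intrinsics, pixels), "rvec" (rotation vector, rad) and "tvec" (3), from world to camera coordinates, as OpenCV has them; the wrist camera has in their place "T_tool_cam" (4x4, takes a point from camera to tool coordinates, whose origin is the TCP and whose axes are the flange's). Camera axes: x right, y down, z forward; pixel columns grow to the right and rows downward; lengths in m; the calibration is good to about 2 mm. A picture is of the moment at which its call begins: read the wrist's pose just before it. There is no depth.
- sign_off(): hands the job in; it is judged then, once.
The state is a dict: "clock": time; "qpos": joint angles; "qd": joint speeds; "effort": joint torques, N m; "position": TCP position; "ee_rot": TCP orientation; "contact_force": force on the tool from outside, world axes, zero at the start; "moment": the same for the moment, N m; "width": finger opening in m; "gripper_force": force on a finger pad.
Only numpy, scipy, OpenCV 4.12 (cv2) and the standard library are available. Lean on these libraries where they do the work, as an engineer would, in place of code of your own. Each camera call takes 0.05 s, during which the arm holds its last target. There are 200 camera calls.

## Working session

There is one attempt and no reset: what is moved stays moved. The work goes in short steps, Python scripts to look and compute and a tool call to move; the robot and the scene stay as the last step left them, time stands still between calls to the robot, and variables do not carry over. Pictures are saved under pics/ and viewed, at most 10 in all, crops included, and the job is handed in when it is done.

Besides the shell and the picture viewer there is one more tool, called after "Call:" in YAML: its name, and indented under it one key for each argument. send_rows: Moves the arm, as the interface text tells. Its arguments: {"type":"object","properties":{"increments":{"type":"array"},"newtons":{"type":"number"}},"required":["increments"]}

```bash
mkdir -p pics; cat > h.py <<'E'
import numpy as np, cv2
from rig import get_state, optics, sign_off
from scipy.spatial.transform import Rotation as R
def cam(name):
    s=get_state(); d=optics.get_image(name); K=np.array(d["K"])
    if name=="wrist":
        q=s["ee_rot"]; T=np.eye(4); T[:3,:3]=R.from_quat([q[1],q[2],q[3],q[0]]).as_matrix(); T[:3,3]=s["position"]
        M=T@np.array(d["T_tool_cam"]); Rw=M[:3,:3]; C=M[:3,3]
    else:
        r=cv2.Rodrigues(np.array(d["rvec"],float))[0]; Rw=r.T; C=-r.T@np.array(d["tvec"],float).ravel()
    return d["pixels"],K,Rw,C
def ray(K,Rw,C,u,v,z):
    d=Rw@np.linalg.inv(K)@np.array([u,v,1.]); return C+d*(z-C[2])/d[2]
def proj(K,Rw,C,p):
    c=Rw.T@(np.array(p,float)-C); c=K@c; return c[:2]/c[2]
def save(name,fn):
    p,K,Rw,C=cam(name); cv2.imwrite("pics/"+fn+".png",p); np.savez("pics/"+fn+".npz",p=p,K=K,R=Rw,C=C); return p,K,Rw,C
def load(fn):
    d=np.load("pics/"+fn+".npz"); return d["p"],d["K"],d["R"],d["C"]
E
python3 -c "
from h import *
for n in ('scene','side','wrist'):
    p,K,Rw,C=save(n,n+'0'); print(n,C.round(3),(Rw[:,2]).round(2))
print(get_state())"
```

```text
scene [-0.216 -0.651  0.637] [ 0.67  0.56 -0.48]
side [0.09  0.993 0.599] [ 0.39 -0.82 -0.42]
wrist [0.575 0.074 0.373] [-0.   -0.29 -0.96]
{'clock': 0.15, 'qpos': array([-1.21003537e-01,  2.76451573e-01,  1.50582254e+00, -5.84738453e-06,
        1.36072195e+00, -1.21009981e-01]), 'qd': array([ 2.37424089e-04, -1.88268969e-03, -3.26487365e-03, -5.16726581e-04,
       -6.12636783e-05, -9.62381158e-04]), 'effort': array([ 9.65923646e-04, -4.17143512e+01, -2.46032345e+01, -1.26433165e-04,
        7.58384820e-03, -3.43765259e-05]), 'position': array([5.74607619e-01, 3.81897520e-05, 2.30645271e-01]), 'ee_rot': array([-5.50681780e-04,  7.07103896e-01,  7.07109318e-01, -4.34906412e-04]), 'contact_force': array([-0.38775358,  0.22687879, -0.27605084]), 'moment': array([-0.00456232, -0.04744373, -0.01293526]), 'gripper_force': 0.0, 'width': 0.08560632392174805}
```

View pics/scene0.png

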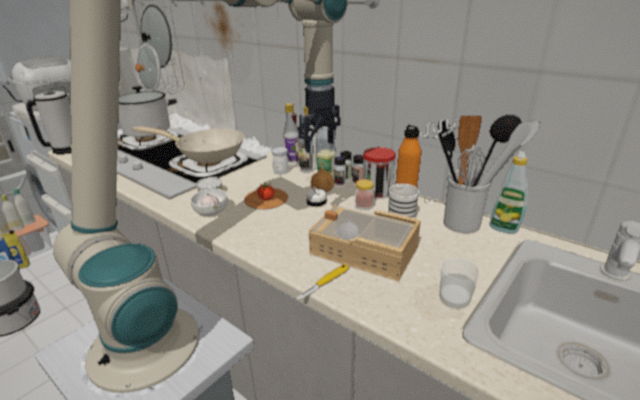

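View pics/side0.png

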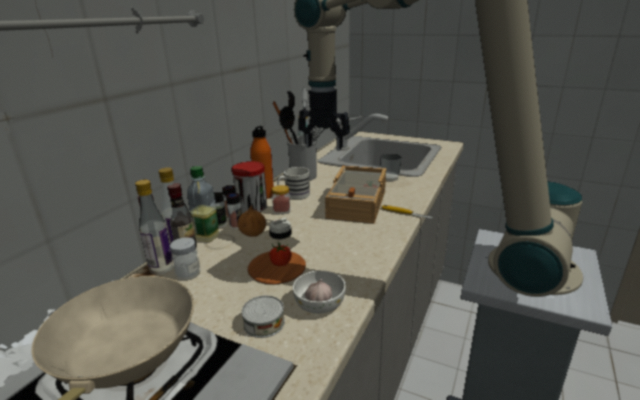

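The tomato (red, scene 266,193; side 280,256) lies on the round board. The garlic is in the bowl (scene 209,200; side 319,292). The box is at scene (365,240), with the lid pull at its left end (331,214). Next I'll compute rough positions and look at a close-up.

```bash
python3 - <<'E'
from h import *
S=load('scene0');D=load('side0')
def r(c,u,v,z): return ray(*c[1:],u,v,z).round(3)
print('tomato',r(S,266,193,.04),r(D,280,256,.04))
print('board',r(S,266,197,.008),r(D,277,267,.008))
print('bowl',r(S,209,203,.03),r(D,319,291,.04))
print('pull',r(S,331,214,.09),r(D,351,191,.09))
print('glass',r(S,458,283,.04),'jar',r(S,365,195,.04),r(D,281,199,.04))
print('peeler',r(S,300,299,0.01),r(S,347,269,.01),'timer',r(S,316,197,.03),r(D,280,232,.03))
print('tin',r(D,263,316,.02))
W=load('wrist0')
a=cv2.resize(S[0][190:290,290:440],(600,400),interpolation=3)
cv2.imwrite('pics/a.png',np.vstack([a,]))
E
```

```text
tomato [0.565 0.222 0.04 ] [0.575 0.26  0.04 ]
board [0.587 0.248 0.008] [0.584 0.265 0.008]
bowl [0.422 0.333 0.03 ] [0.425 0.346 0.04 ]
pull [ 0.517 -0.079  0.09 ] [ 0.521 -0.075  0.09 ]
glass [ 0.514 -0.436  0.04 ] jar [ 0.742 -0.04   0.04 ] [ 0.748 -0.033  0.04 ]
peeler [ 0.285 -0.169  0.01 ] [ 0.436 -0.19   0.01 ] timer [0.654 0.088 0.03 ] [0.648 0.14  0.03 ]
tin [0.507 0.445 0.02 ]
```

View pics/wrist0.png

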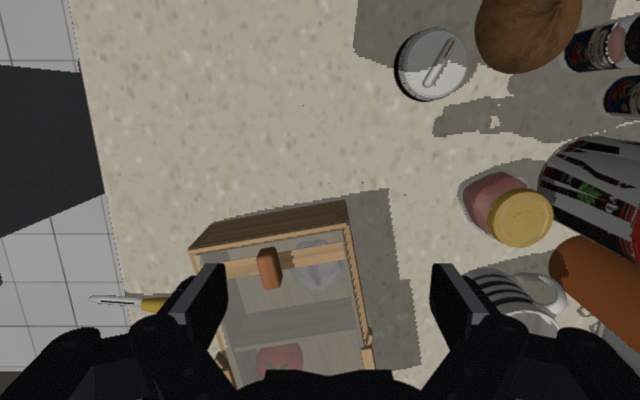

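View pics/a.png

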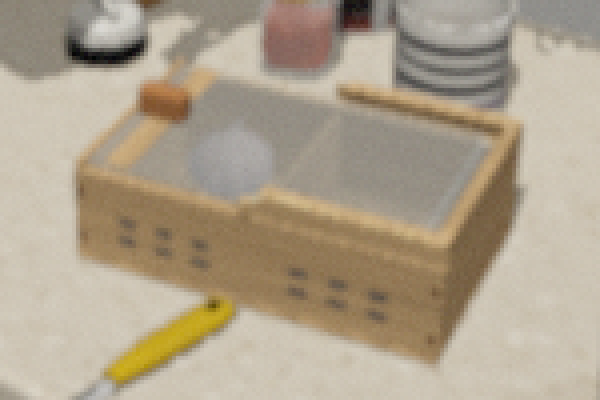

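The wrist view looks down with right = +x and up = +y. It shows the garlic (318,262) in the front half on the +x side, and the stored tomato (278,362) in the rear half on the -x side. So the loose tomato goes into the rear half, on the +x side. The box front faces roughly +y, and the pull is at (269,268). Next come the box corners.

```bash
python3 - <<'E'
from h import *
S=load('scene0');D=load('side0');W=load('wrist0')
def r(c,u,v,z): return ray(*c[1:],u,v,z).round(4)
print('W front corners',r(W,190,250,.074),r(W,346,224,.074), 'bottom',r(W,225,219,0),r(W,348,202,0))
print('S: FL',r(S,310,229.5,.074),'FR',r(S,340,207.5,.074),'RL',r(S,401.3,250,.09),'RR',r(S,420,221,.09))
print('S bottom FL',r(S,310,254,0),'RL',r(S,399.5,280.5,0))
p=W[0]; hsv=cv2.cvtColor(p,cv2.COLOR_BGR2HSV)
m=cv2.inRange(hsv[230:300,245:295],(0,120,60),(12,255,255)); n,l,st,c=cv2.connectedComponentsWithStats(m)
i=1+np.argmax(st[1:,4]); print(st[i],c[i]+[245,230])
box=cv2.minAreaRect(np.argwhere(l==i)[:,::-1].astype(np.float32)+[245,230]);print(box)
print('pull',r(W,*(c[i]+[245,230]),.087), r(W,261,250,.098),r(W,277,247,.098))
print('stored',r(W,278,362,.04),r(W,318,262,.04),'timer',r(W,432,63,.04),'onion',r(W,528,25,.05),'jar',r(W,520,215,.08))
t=cv2.inRange(cv2.cvtColor(S[0],cv2.COLOR_BGR2HSV)[170:210,250:285],(0,200,60),(6,255,255)); print(np.argwhere(t).mean(0)[::-1]+[250,170])
cv2.imwrite('pics/b.png',cv2.resize(p[180:400,150:420],None,fx=2.6,fy=2.6,interpolation=2))
E
```

```text
W front corners [ 0.4446 -0.0634  0.074 ] [ 0.5912 -0.0373  0.074 ] bottom [ 0.4568 -0.0588  0.    ] [ 0.5969 -0.0385  0.    ]
S: FL [ 0.4442 -0.0667  0.074 ] FR [ 0.5826 -0.0602  0.074 ] RL [ 0.4849 -0.3068  0.09  ] RR [ 0.6255 -0.2823  0.09  ]
S bottom FL [ 0.439  -0.0677  0.    ] RL [ 0.4872 -0.3082  0.    ]
[ 12  24  23  35 489] [267.85889571 271.63803681]Traceback (most recent call last):
  File "<stdin>", line 10, in <module>
cv2.error: OpenCV(4.12.0) /io/opencv/modules/imgproc/src/convhull.cpp:143: error: (-215:Assertion failed) total >= 0 && (depth == CV_32F || depth == CV_32S) in function 'convexHull'
```

Call:
send_rows:
  increments:
    - {"gripper":-0.2,"linear":[-0.02,-0.04,-0.02],"delta_rot":[0,0,0.1]}
    - {"gripper":-0.2,"linear":[-0.05,-0.077,-0.05],"delta_rot":[0,0,0.187]}
    - {"gripper":-0.2,"linear":[-0.052,-0.077,-0.08],"delta_rot":[0,0,0.187]}
    - {"gripper":-0.2,"linear":[-0.052,-0.077,-0.08],"delta_rot":[0,0,0.187]}

```text
clock: 0.55
position: [0.5184, -0.0769, 0.1474]
ee_rot: [-0.005, 0.639, 0.769, -0.002]
contact_force: [-1.1, 0.7, 0.3]
width: 0.0511
gripper_force: 0.0
```

```bash
python3 - <<'E'
from h import *
p,K,Rw,C=save('wrist','w1'); s=get_state(); print(s['position'],s['width'],s['clock'])
p=p.copy()
c0=np.array([.541,-.172]);a=np.radians(10.7);X=np.array([np.sin(a),-np.cos(a)]);Y=np.array([np.cos(a),np.sin(a)])
hsv=cv2.cvtColor(p,cv2.COLOR_BGR2HSV); m=cv2.inRange(hsv,(0,120,60),(12,255,255)); n,l,st,c=cv2.connectedComponentsWithStats(m)
for i in range(1,n):
    if st[i,4]>150: print(st[i],c[i].round(1),cv2.minAreaRect(np.argwhere(l==i)[:,::-1].astype(np.float32)), ray(K,Rw,C,*c[i],.09).round(4))
def w(x,y,z): return [*(c0+X*x+Y*y),z]
for q in [(-.124,-.078,.072),(-.124,.078,.072),(-.124,-.078,0),(-.124,.078,0),(-.124,0,.077),(-.114,-.008,.098),(-.114,.008,.098),(-.08,-.008,.098),(-.08,.008,.098)]:
    u=proj(K,Rw,C,w(*q)); cv2.circle(p,tuple(int(t) for t in u),3,(0,255,0),1)
cv2.imwrite('pics/w1d.png',p)
E
```

```text
[ 0.52121632 -0.07683005  0.14977641] 0.051219124366530144 0.6
[ 322  194   25   57 1150] [333.3 223.5] ((334.0, 222.0), (56.0, 24.0), 90.0) [ 0.5214 -0.0764  0.09  ]
```

View pics/w1d.png

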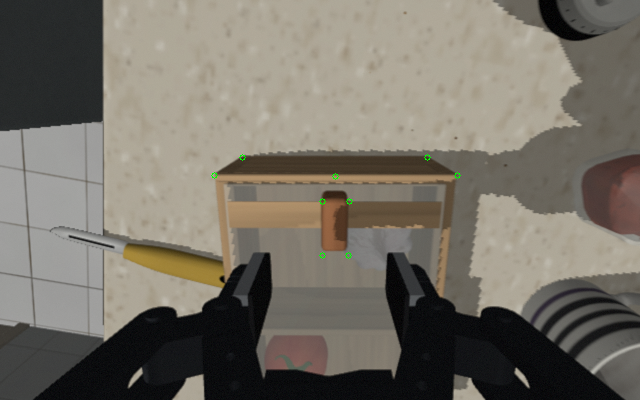

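The projected box model (front corners at 216,176 and 458,176) lands on the image within 1–2 px, and the pull (334,222) sits about 2 mm nearer the front. The pose is good, so I'll go down to the pull and grip it. I plan to leave the lid balanced on the front half, slid out about 100 mm, so it never has to be reinserted.

Call:
send_rows:
  increments:
    - {"gripper":-0.2,"linear":[-0.0005,0.002,-0.035],"delta_rot":[0,0,0]}
    - {"gripper":-0.2,"linear":[-0.0005,0.002,-0.069],"delta_rot":[0,0,0]}
    - {"gripper":-0.2,"linear":[-0.0005,0.002,-0.069],"delta_rot":[0,0,0]}
    - {"gripper":1,"linear":[-0.0005,0.002,-0.069],"delta_rot":[0,0,0]}
    - {"gripper":1,"linear":[-0.0005,0.002,-0.069],"delta_rot":[0,0,0]}
    - {"gripper":1,"linear":[-0.0005,0.002,-0.069],"delta_rot":[0,0,0]}
    - {"gripper":1,"linear":[-0.0005,0.002,-0.069],"delta_rot":[0,0,0]}
  newtons: 80

```text
clock: 1.3
position: [0.5242, -0.0752, 0.0849]
ee_rot: [0.002, 0.638, 0.77, 0.001]
contact_force: [-0.8, 0.6, 5.9]
width: 0.0141
gripper_force: 79.0
```

Call:
send_rows:
  increments:
    - {"gripper":1,"linear":[0,0,0.005],"delta_rot":[0,0,0]}
    - {"gripper":1,"linear":[0,0,0.01],"delta_rot":[0,0,0]}
    - {"gripper":1,"linear":[0,0,0.01],"delta_rot":[0,0,0]}

```text
clock: 1.6
position: [0.5234, -0.0752, 0.0936]
ee_rot: [0.001, 0.638, 0.77, 0.001]
contact_force: [0.7, 0.5, -1.7]
width: 0.014
gripper_force: 78.1
```

Call:
send_rows:
  increments:
    - {"gripper":1,"linear":[-0.0037,0.0197,0],"delta_rot":[0,0,0]}
    - {"gripper":1,"linear":[-0.0074,0.0393,0],"delta_rot":[0,0,0]}
    - {"gripper":1,"linear":[-0.0111,0.059,0],"delta_rot":[0,0,0]}
    - {"gripper":1,"linear":[-0.0149,0.0786,0],"delta_rot":[0,0,0]}
    - {"gripper":1,"linear":[-0.0186,0.0983,0],"delta_rot":[0,0,0]}
    - {"gripper":1,"linear":[-0.0186,0.0983,0],"delta_rot":[0,0,0]}

```text
clock: 2.2
position: [0.503, 0.0252, 0.0923]
ee_rot: [-0.001, 0.637, 0.771, 0.0]
contact_force: [-0.6, 0.8, -2.4]
width: 0.0138
gripper_force: 78.1
```

Call:
send_rows:
  increments:
    - {"gripper":1,"linear":[0.0008,-0.004,0],"delta_rot":[0,0,0]}
    - {"gripper":1,"linear":[0.0008,-0.004,-0.003],"delta_rot":[0,0,0]}
    - {"gripper":1,"linear":[0.0008,-0.004,-0.003],"delta_rot":[0,0,0]}
    - {"gripper":0.2,"linear":[0.0008,-0.004,-0.003],"delta_rot":[0,0,0]}
    - {"gripper":-0.2,"linear":[0.0008,-0.004,-0.003],"delta_rot":[0,0,0]}
    - {"gripper":-0.2,"linear":[0.0008,-0.004,-0.003],"delta_rot":[0,0,0]}

```text
clock: 2.8
position: [0.5046, 0.019, 0.0892]
ee_rot: [-0.0, 0.638, 0.77, -0.0]
contact_force: [0.1, -0.0, -0.0]
width: 0.0515
gripper_force: 0.0
```

Call:
send_rows:
  increments:
    - {"gripper":-0.2,"linear":[0,0,0.04],"delta_rot":[0,0,0]}
    - {"gripper":-0.6,"linear":[0,0,0.08],"delta_rot":[0,0,0]}
    - {"gripper":-1,"linear":[0.02,0.04,0.1],"delta_rot":[0,0,0]}
    - {"gripper":-1,"linear":[0.04,0.08,0.1],"delta_rot":[0,0,0]}
    - {"gripper":-1,"linear":[0.055,0.12,0.1],"delta_rot":[0,0,0]}
    - {"gripper":-1,"linear":[0.055,0.15,0.1],"delta_rot":[0,0,0]}
    - {"gripper":-1,"linear":[0.055,0.15,0.1],"delta_rot":[0,0,0]}

```text
clock: 3.5
position: [0.5597, 0.1729, 0.1889]
ee_rot: [-0.001, 0.636, 0.771, 0.001]
contact_force: [0.4, 0.9, -0.1]
width: 0.0851
gripper_force: 0.0
```

```bash
python3 - <<'E'
from h import *
W=save('wrist','w2'); s=get_state(); print(s['position'],s['width'],s['clock'])
S=save('scene','s2'); D=save('side','d2')
P=[]
for n,c,lo in (('w',W,(0,160,50)),('s',S,(0,200,60)),('d',D,(0,200,60))):
    hsv=cv2.cvtColor(c[0],cv2.COLOR_BGR2HSV); m=cv2.inRange(hsv,lo,(7,255,255))|cv2.inRange(hsv,(174,lo[1],lo[2]),(180,255,255)); k,l,st,ce=cv2.connectedComponentsWithStats(m)
    for i in range(1,k):
        if st[i,4]>60: print(n,st[i],ce[i].round(1),ray(*c[1:],*ce[i],.04).round(4))
a=cv2.resize(S[0][180:280,290:440],(480,320),interpolation=3); b=cv2.resize(D[0][150:240,300:420],(426,320),interpolation=3)
w=cv2.resize(W[0],(480,300)); 
cv2.imwrite('pics/c.png',np.vstack([np.hstack([a,b[:,:320]]),np.hstack([w,np.zeros((280 and 300,320,3),np.uint8)])])[:600])
E
```

```text
[0.55942787 0.17077942 0.18882052] 0.08526623605301366 3.55
w [ 340   71   69   71 2803] [373. 105.] [0.583  0.2469 0.04  ]
s [257 187  17  12 114] [265.2 192.6] [0.5656 0.2265 0.04  ]
d [233 163  32  13 109] [251.6 171.5] [ 0.9805 -0.2045  0.04  ]
d [269 248  22  17 271] [280.  256.5] [0.5744 0.2618 0.04  ]
```

View pics/c.png

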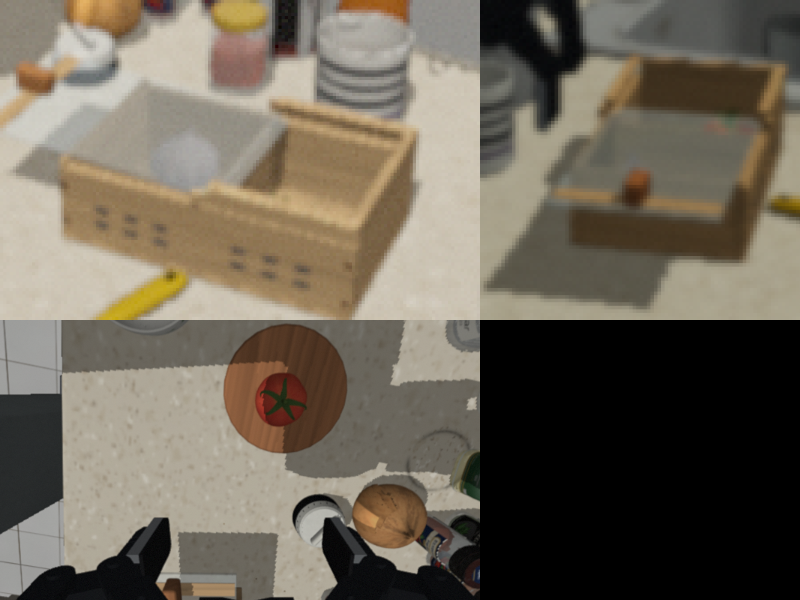

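The lid lies stably across the front half with the rear half open, and nothing else was disturbed. The tomato (wrist 374,106) is at about (0.583, 0.247). I'll grasp it next.

Call:
send_rows:
  increments:
    - {"gripper":-1,"linear":[0.012,0.04,-0.01],"delta_rot":[0,0,0]}
    - {"gripper":-1,"linear":[0.0237,0.0776,-0.04],"delta_rot":[0,0,0]}
    - {"gripper":-1,"linear":[0.0237,0.0776,-0.08],"delta_rot":[0,0,0]}
    - {"gripper":-1,"linear":[0.0237,0.0776,-0.12],"delta_rot":[0,0,0]}
    - {"gripper":-1,"linear":[0.0237,0.0776,-0.15],"delta_rot":[0,0,0]}
    - {"gripper":-1,"linear":[0.0237,0.0776,-0.168],"delta_rot":[0,0,0]}
    - {"gripper":-1,"linear":[0.0237,0.0776,-0.168],"delta_rot":[0,0,0]}

```text
clock: 4.35
position: [0.5812, 0.2445, 0.0184]
ee_rot: [-0.002, 0.639, 0.769, -0.003]
contact_force: [-0.4, 0.0, 0.5]
width: 0.0854
gripper_force: 0.0
```

Call:
send_rows:
  increments:
    - {"gripper":1,"linear":[0,0,0],"delta_rot":[0,0,0]}
    - {"gripper":1,"linear":[0,0,0],"delta_rot":[0,0,0]}
    - {"gripper":1,"linear":[0,0,0],"delta_rot":[0,0,0]}
    - {"gripper":1,"linear":[0,0,0],"delta_rot":[0,0,0]}
    - {"gripper":1,"linear":[0,0,0.04],"delta_rot":[0,0,0]}
    - {"gripper":1,"linear":[0,0,0.08],"delta_rot":[0,0,0]}
    - {"gripper":1,"linear":[0,0,0.13],"delta_rot":[0,0,0]}
    - {"gripper":1,"linear":[0,0,0.15],"delta_rot":[0,0,0]}
  newtons: 30

```text
clock: 5.15
position: [0.5859, 0.2478, 0.1774]
ee_rot: [0.003, 0.638, 0.77, 0.004]
contact_force: [1.0, 0.3, -1.0]
width: 0.0532
gripper_force: 32.4
```

```bash
python3 - <<'E'
from h import *
s=get_state(); print(s['qpos'].round(2),s['position'])
c0=np.array([.541,-.172]);a=np.radians(10.7);X=np.array([np.sin(a),-np.cos(a)]);Y=np.array([np.cos(a),np.sin(a)])
W=load('w1')
for u,v in ((296,355),(265,355),(329,355),(380,245)):
    d=ray(*W[1:],u,v,.037)[:2]-c0; print((d@X).round(3),(d@Y).round(3))
E
```

```text
[0.29 0.39 1.46 0.   1.28 0.1 ] [0.58585909 0.24784726 0.17736815]
0.045 -0.034
0.045 -0.061
0.045 -0.005
-0.06 0.036
```

Call:
send_rows:
  increments:
    - {"gripper":1,"linear":[0,-0.03,0.01],"delta_rot":[0,0,-0.12]}
    - {"gripper":1,"linear":[0,-0.07,0.01],"delta_rot":[0,0,-0.25]}
    - {"gripper":1,"linear":[0,-0.11,0.01],"delta_rot":[0,0,-0.38]}
    - {"gripper":1,"linear":[0,-0.15,0.01],"delta_rot":[0,0,-0.51]}
    - {"gripper":1,"linear":[0,-0.19,0.01],"delta_rot":[0,0,-0.64]}
    - {"gripper":1,"linear":[0,-0.23,0.01],"delta_rot":[0,0,-0.77]}
    - {"gripper":1,"linear":[0,-0.26,0.01],"delta_rot":[0,0,-0.87]}

```text
clock: 5.85
position: [0.5833, -0.0153, 0.1819]
ee_rot: [0.001, 0.904, 0.427, 0.0]
contact_force: [-0.0, 0.5, -1.1]
width: 0.0536
gripper_force: 32.4
```

Call:
send_rows:
  increments:
    - {"gripper":1,"linear":[0,-0.04,0],"delta_rot":[0,0,-0.13]}
    - {"gripper":1,"linear":[0,-0.08,0],"delta_rot":[0,0,-0.26]}
    - {"gripper":1,"linear":[0,-0.12,0],"delta_rot":[0,0,-0.39]}
    - {"gripper":1,"linear":[0,-0.16,0],"delta_rot":[0,0,-0.52]}
    - {"gripper":1,"linear":[0.002,-0.2,0],"delta_rot":[0,0,-0.65]}
    - {"gripper":1,"linear":[0.003,-0.219,0],"delta_rot":[0,0,-0.701]}
    - {"gripper":1,"linear":[0.003,-0.219,0],"delta_rot":[0,0,-0.701]}
    - {"gripper":1,"linear":[0.003,-0.219,0],"delta_rot":[0,0,-0.701]}

```text
clock: 6.65
position: [0.5862, -0.2313, 0.1813]
ee_rot: [-0.001, 0.996, 0.093, -0.0]
contact_force: [0.4, 0.5, -0.7]
width: 0.0538
gripper_force: 32.4
```

```bash
python3 - <<'E'
from h import *
W=save('wrist','w3'); s=get_state(); print(s['position'],s['ee_rot'],s['width'],s['clock'])
c0=np.array([.541,-.172]);a=np.radians(10.7);X=np.array([np.sin(a),-np.cos(a)]);Y=np.array([np.cos(a),np.sin(a)])
p=W[0].copy()
for q in [(.115,-.066,.09),(.115,.066,.09),(.124,.082,.09),(.003,-.066,.067),(.003,.066,.067),(.068,.034,.006)]:
    u=proj(*W[1:],[*(c0+X*q[0]+Y*q[1]),q[2]]); cv2.circle(p,tuple(int(t) for t in u),3,(0,255,0),1)
D=save('side','d3'); S=save('scene','s3')
cv2.imwrite('pics/e.png',np.vstack([cv2.resize(p,(560,350)),np.hstack([cv2.resize(D[0][110:240,280:440],(280,228)),cv2.resize(S[0][150:290,270:442],(280,228))])]))
E
```

```text
[ 0.58621111 -0.23066471  0.18135621] [-6.92583703e-04  9.95575469e-01  9.39627304e-02 -1.06363439e-04] 0.053504927213708565 6.7
```

View pics/e.png

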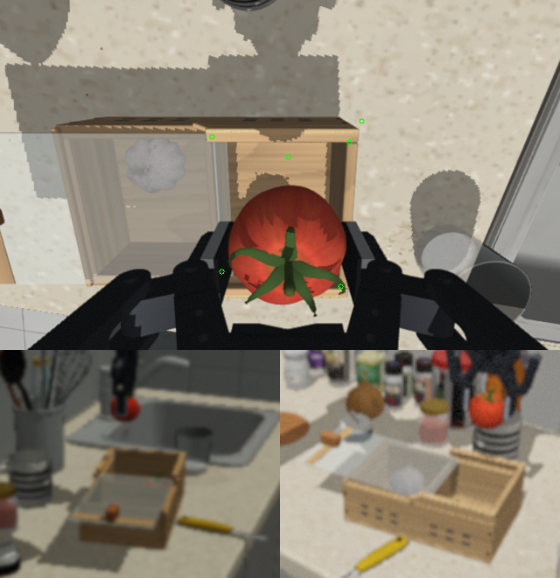

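The tomato is held over the rear half, the box overlay agrees to about 3 mm, and the lid is undisturbed. I'll lower it into the rear half on the +y side.

Call:
send_rows:
  increments:
    - {"gripper":1,"linear":[-0.0024,0.001,-0.03],"delta_rot":[0,0,0]}
    - {"gripper":1,"linear":[-0.0024,0.001,-0.06],"delta_rot":[0,0,0]}
    - {"gripper":1,"linear":[-0.0024,0.001,-0.08],"delta_rot":[0,0,0]}
    - {"gripper":1,"linear":[-0.0024,0.001,-0.1],"delta_rot":[0,0,0]}
    - {"gripper":1,"linear":[-0.0024,0.001,-0.1],"delta_rot":[0,0,0]}

```text
clock: 7.3
position: [0.582, -0.2285, 0.0786]
ee_rot: [-0.002, 0.996, 0.094, -0.003]
contact_force: [-0.1, 0.6, -0.8]
width: 0.0535
gripper_force: 32.4
```

Call:
send_rows:
  increments:
    - {"gripper":1,"linear":[0,0,-0.015],"delta_rot":[0,0,0]}
    - {"gripper":1,"linear":[0,0,-0.03],"delta_rot":[0,0,0]}
    - {"gripper":1,"linear":[0,0,-0.045],"delta_rot":[0,0,0]}
    - {"gripper":1,"linear":[0,0,-0.045],"delta_rot":[0,0,0]}

```text
clock: 7.7
position: [0.5856, -0.231, 0.044]
ee_rot: [0.002, 0.996, 0.094, 0.002]
contact_force: [-9.6, 7.0, 29.7]
width: 0.0536
gripper_force: 46.8
```

Call:
send_rows:
  increments:
    - {"gripper":1,"linear":[0,0,0.014],"delta_rot":[0,0,0]}
    - {"gripper":1,"linear":[0,0,0.014],"delta_rot":[0,0,0]}

```text
clock: 7.9
position: [0.5864, -0.2313, 0.054]
ee_rot: [0.002, 0.996, 0.094, 0.003]
contact_force: [0.6, 0.0, 0.2]
width: 0.0536
gripper_force: 32.4
```

```bash
python3 - <<'E'
from h import *
W=save('wrist','w4'); s=get_state(); print(s['position'],s['contact_force'],s['width'],s['clock'])
D=save('side','d4'); S=save('scene','s4')
cv2.imwrite('pics/f.png',np.vstack([W[0][50:350],np.hstack([cv2.resize(D[0][110:240,300:440],(300,279)),cv2.resize(S[0][150:290,270:440],(340,279))])]))
E
```

```text
[ 0.5855091  -0.23110978  0.05238094] [-1.22514546e-01 -4.00065911e-04 -8.35745843e-01] 0.05355642301713898 7.95
```

View pics/f.png

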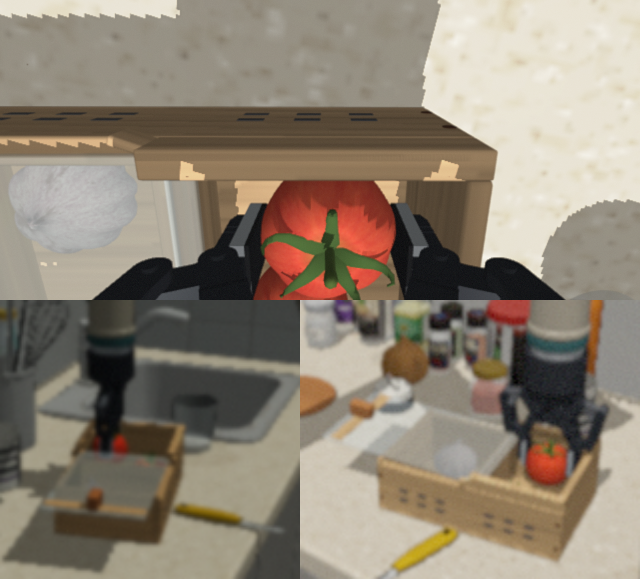

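The held tomato (330,240) is clear inside the rear half. The right finger linkage at about (500,270) overlaps the 90 mm rear wall, which explains the 30 N contact. I'll stay just above that depth and release with a small opening.

Call:
send_rows:
  increments:
    - {"gripper":1,"linear":[0,0,-0.002],"delta_rot":[0,0,0]}
    - {"gripper":-0.3,"linear":[0,0,-0.002],"delta_rot":[0,0,0]}
    - {"gripper":-0.4,"linear":[0,0,-0.002],"delta_rot":[0,0,0]}
    - {"gripper":-0.4,"linear":[0,0,-0.002],"delta_rot":[0,0,0]}
    - {"gripper":-0.4,"linear":[0,0,0.0],"delta_rot":[0,0,0]}
    - {"gripper":-0.4,"linear":[0,0,0.0],"delta_rot":[0,0,0]}
    - {"gripper":-0.4,"linear":[0,0,0.01],"delta_rot":[0,0,0]}
    - {"gripper":-0.4,"linear":[0,0,0.03],"delta_rot":[0,0,0]}

```text
clock: 8.85
position: [0.5829, -0.2305, 0.0797]
ee_rot: [-0.001, 0.996, 0.093, -0.001]
contact_force: [0.6, 0.5, -0.6]
width: 0.06
gripper_force: 0.0
```

Call:
send_rows:
  increments:
    - {"gripper":-0.4,"linear":[0,0,0.03],"delta_rot":[0,0,0]}
    - {"gripper":-0.4,"linear":[0,0,0.07],"delta_rot":[0,0,0]}
    - {"gripper":-0.4,"linear":[0,0,0.11],"delta_rot":[0,0,0]}
    - {"gripper":-0.3,"linear":[-0.012,0.04,0.11],"delta_rot":[0,0,0.13]}
    - {"gripper":-0.2,"linear":[-0.025,0.08,0.11],"delta_rot":[0,0,0.26]}
    - {"gripper":-0.2,"linear":[-0.037,0.12,0.11],"delta_rot":[0,0,0.4]}
    - {"gripper":-0.2,"linear":[-0.05,0.16,0.11],"delta_rot":[0,0,0.54]}
    - {"gripper":-0.2,"linear":[-0.06,0.19,0.11],"delta_rot":[0,0,0.68]}

```text
clock: 9.65
position: [0.5229, -0.039, 0.1913]
ee_rot: [-0.0, 0.906, 0.423, 0.0]
contact_force: [0.2, 0.8, -0.2]
width: 0.0519
gripper_force: 0.0
```

Call:
send_rows:
  increments:
    - {"gripper":-0.2,"linear":[-0.005,0.015,0],"delta_rot":[0,0,0.14]}
    - {"gripper":-0.2,"linear":[-0.01,0.03,0],"delta_rot":[0,0,0.28]}
    - {"gripper":-0.2,"linear":[-0.015,0.045,0],"delta_rot":[0,0,0.42]}
    - {"gripper":-0.2,"linear":[-0.0196,0.06,0],"delta_rot":[0,0,0.56]}
    - {"gripper":-0.2,"linear":[-0.0196,0.06,-0.01],"delta_rot":[0,0,0.7]}
    - {"gripper":-0.2,"linear":[-0.0196,0.06,-0.02],"delta_rot":[0,0,0.84]}
    - {"gripper":-0.2,"linear":[-0.0196,0.06,-0.03],"delta_rot":[0,0,0.891]}
    - {"gripper":-0.2,"linear":[-0.0196,0.06,-0.03],"delta_rot":[0,0,0.891]}

```text
clock: 10.45
position: [0.5035, 0.019, 0.16]
ee_rot: [-0.001, 0.638, 0.77, -0.0]
contact_force: [-1.4, 0.2, -0.3]
width: 0.0511
gripper_force: 0.0
```

```bash
python3 - <<'E'
from h import *
W=save('wrist','w5'); s=get_state(); print(s['position'],s['ee_rot'].round(4),s['width'],s['clock'])
D=save('side','d5'); S=save('scene','s5')
p=W[0]; hsv=cv2.cvtColor(p,cv2.COLOR_BGR2HSV); m=cv2.inRange(hsv,(0,120,60),(12,255,255)); n,l,st,c=cv2.connectedComponentsWithStats(m)
for i in range(1,n):
    if st[i,4]>150: print(st[i],c[i].round(1),cv2.minAreaRect(np.argwhere(l==i)[:,::-1].astype(np.float32)), ray(*W[1:],*c[i],.098).round(4))
cv2.imwrite('pics/g.png',np.vstack([cv2.resize(W[0],(480,300)),np.hstack([cv2.resize(D[0][110:240,300:440],(240,223)),cv2.resize(S[0][180:290,300:430],(240,223))])]))
E
```

```text
[0.50411102 0.01893781 0.16060947] [-1.000e-04  6.384e-01  7.697e-01 -1.000e-04] 0.051358314976040195 10.5
[ 320  194   25   57 1117] [331.3 225. ] ((332.0, 222.0), (56.0, 24.0), 90.0) [0.5063 0.0165 0.098 ]
```

View pics/g.png

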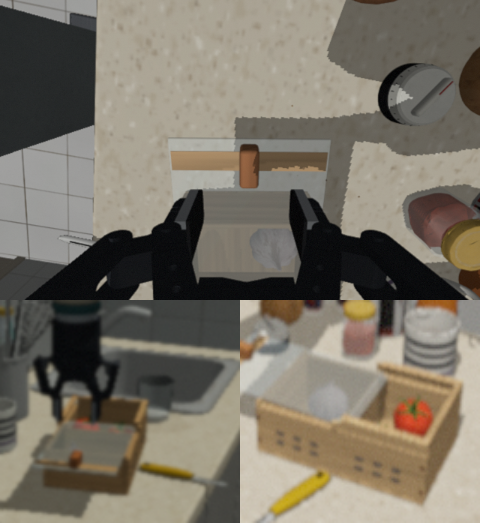

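```bash
python3 - <<'E'
from h import *
c0=np.array([.541,-.172]);a=np.radians(10.7);X=np.array([np.sin(a),-np.cos(a)]);Y=np.array([np.cos(a),np.sin(a)])
for n,b,lo in (('s5',(380,215,425,255),(0,180,50)),('d5',(330,140,400,190),(0,60,60))):
    I=load(n); h=cv2.cvtColor(I[0],cv2.COLOR_BGR2HSV)[b[1]:b[3],b[0]:b[2]]
    m=cv2.inRange(h,lo,(7,255,255))|cv2.inRange(h,(172,lo[1],lo[2]),(180,255,255))
    k,l,st,ce=cv2.connectedComponentsWithStats(m)
    for i in range(1,k):
        if st[i,4]<15: continue
        print(n,st[i],(ce[i]+b[:2]).round(1))
        for z in (.037,.05,.065):
            d=ray(*I[1:],*(ce[i]+b[:2]),z)[:2]-c0; print(z,(d@X).round(3),(d@Y).round(3))
E
```

```text
s5 [17 16  7  6 16] [399.9 233.2]
0.037 0.074 0.065
0.05 0.08 0.046
0.065 0.086 0.023
s5 [  4  20  20  11 135] [393.  240.4]
0.037 0.069 0.024
0.05 0.075 0.006
0.065 0.081 -0.016
d5 [14 40 13  6 42] [349.9 182.9]
0.037 0.087 0.039
0.05 0.056 0.033
0.065 0.021 0.026
```

The picture shows the tomato in the rear half (scene crop 413,415), the lid still square on the front half, and the pull (331,225) between the fingers. Next I'll regrip the pull.

Call:
send_rows:
  increments:
    - {"gripper":-0.2,"linear":[0,0.001,-0.035],"delta_rot":[0,0,0]}
    - {"gripper":-0.2,"linear":[0,0.001,-0.06],"delta_rot":[0,0,0]}
    - {"gripper":-0.2,"linear":[0,0.001,-0.07],"delta_rot":[0,0,0]}
    - {"gripper":-0.2,"linear":[0,0.001,-0.07],"delta_rot":[0,0,0]}
    - {"gripper":1,"linear":[0,0.001,-0.07],"delta_rot":[0,0,0]}
    - {"gripper":1,"linear":[0,0.001,-0.07],"delta_rot":[0,0,0]}
    - {"gripper":1,"linear":[0,0.001,-0.07],"delta_rot":[0,0,0]}
    - {"gripper":1,"linear":[0,0.001,-0.07],"delta_rot":[0,0,0]}
  newtons: 80

```text
clock: 11.4
position: [0.5054, 0.0198, 0.0915]
ee_rot: [0.001, 0.638, 0.77, 0.001]
contact_force: [0.4, -0.6, 2.3]
width: 0.0136
gripper_force: 79.8
```

Call:
send_rows:
  increments:
    - {"gripper":1,"linear":[0,0,0.002],"delta_rot":[0,0,0]}
    - {"gripper":1,"linear":[0.003,-0.016,0.002],"delta_rot":[0,0,0]}
    - {"gripper":1,"linear":[0.006,-0.032,0.002],"delta_rot":[0,0,0]}
    - {"gripper":1,"linear":[0.009,-0.048,0.002],"delta_rot":[0,0,0]}
    - {"gripper":1,"linear":[0.012,-0.064,0.002],"delta_rot":[0,0,0]}
    - {"gripper":1,"linear":[0.0145,-0.078,0.002],"delta_rot":[0,0,0]}
    - {"gripper":1,"linear":[0.0165,-0.088,0.002],"delta_rot":[0,0,0]}
    - {"gripper":1,"linear":[0.0165,-0.088,0.002],"delta_rot":[0,0,0]}

```text
clock: 12.2
position: [0.5214, -0.0696, 0.0923]
ee_rot: [0.0, 0.639, 0.769, -0.0]
contact_force: [-0.1, -0.2, -0.3]
width: 0.0141
gripper_force: 79.3
```

Call:
send_rows:
  increments:
    - {"gripper":1,"linear":[0.0006,-0.003,0.001],"delta_rot":[0,0,0]}
    - {"gripper":1,"linear":[0.0011,-0.006,0.001],"delta_rot":[0,0,0]}
    - {"gripper":1,"linear":[0.0011,-0.006,0.001],"delta_rot":[0,0,0]}
    - {"gripper":1,"linear":[0.0011,-0.006,0.001],"delta_rot":[0,0,0]}

```text
clock: 12.6
position: [0.5218, -0.0738, 0.0933]
ee_rot: [-0.0, 0.638, 0.77, 0.0]
contact_force: [-0.1, 0.3, -0.1]
width: 0.0136
gripper_force: 79.3
```

Call:
send_rows:
  increments:
    - {"gripper":1,"linear":[0.0003,-0.0015,0],"delta_rot":[0,0,0]}
    - {"gripper":1,"linear":[0.0003,-0.0015,0],"delta_rot":[0,0,0]}
    - {"gripper":1,"linear":[0.0003,-0.0015,-0.004],"delta_rot":[0,0,0]}
    - {"gripper":1,"linear":[0.0003,-0.0015,-0.008],"delta_rot":[0,0,0]}
    - {"gripper":1,"linear":[0.0003,-0.0015,-0.0085],"delta_rot":[0,0,0]}
    - {"gripper":1,"linear":[0.0003,-0.0015,-0.0085],"delta_rot":[0,0,0]}

```text
clock: 13.2
position: [0.522, -0.0746, 0.0847]
ee_rot: [-0.001, 0.638, 0.77, 0.0]
contact_force: [-1.5, 5.8, 2.6]
width: 0.014
gripper_force: 79.7
```

Call:
send_rows:
  increments:
    - {"gripper":1,"linear":[0,0,-0.0015],"delta_rot":[0,0,0]}
    - {"gripper":1,"linear":[0,0,-0.0015],"delta_rot":[0,0,0]}
    - {"gripper":1,"linear":[0,0,-0.0015],"delta_rot":[0,0,0]}

```text
clock: 13.5
position: [0.522, -0.0745, 0.0841]
ee_rot: [-0.001, 0.638, 0.77, 0.0]
contact_force: [-2.2, 6.1, 8.0]
width: 0.0138
gripper_force: 80.5
```

Firm contact, so the lid seems seated. I'll open, rise, and check.

Call:
send_rows:
  increments:
    - {"gripper":0.2,"linear":[0,0,0],"delta_rot":[0,0,0]}
    - {"gripper":-0.2,"linear":[0,0,0],"delta_rot":[0,0,0]}
    - {"gripper":-0.2,"linear":[0,0,0],"delta_rot":[0,0,0]}
    - {"gripper":-0.2,"linear":[0,0,0.04],"delta_rot":[0,0,0]}
    - {"gripper":-0.2,"linear":[0,0,0.07],"delta_rot":[0,0,0]}
    - {"gripper":-0.2,"linear":[0,0,0.07],"delta_rot":[0,0,0]}
    - {"gripper":-0.2,"linear":[0,0,0.07],"delta_rot":[0,0,0]}

```text
clock: 14.2
position: [0.5227, -0.0759, 0.1537]
ee_rot: [0.001, 0.638, 0.77, 0.0]
contact_force: [-0.6, -0.1, 0.3]
width: 0.0511
gripper_force: 0.0
```

```bash
python3 - <<'E'
from h import *
W=save('wrist','w6'); s=get_state(); print(s['position'],s['clock'])
D=save('side','d6'); S=save('scene','s6'); W1=load('w1')
for n,I in (('w1',W1),('w6',W)):
    hsv=cv2.cvtColor(I[0],cv2.COLOR_BGR2HSV); m=cv2.inRange(hsv,(0,120,60),(12,255,255)); k,l,st,c=cv2.connectedComponentsWithStats(m)
    i=1+np.argmax(st[1:,4]); print(n,st[i],c[i].round(1),ray(*I[1:],*c[i],.09).round(4))
for n in ('scene0','s6','side0','d6'):
    I=load(n); b=(322,205,345,222) if n[0:2] in('sc','s6') else (340,180,362,202)
    h=cv2.cvtColor(I[0],cv2.COLOR_BGR2HSV)[b[1]:b[3],b[0]:b[2]]; m=cv2.inRange(h,(0,110,60),(14,255,255)); q=np.argwhere(m)
    print(n,len(q),(q.mean(0)[::-1]+b[:2]).round(2))
S0=load('scene0')
cv2.imwrite('pics/i.png',np.vstack([W[0][100:340],np.hstack([cv2.resize(x[0][190:290,300:430],(320,246),interpolation=3) for x in (S0,S)])]))
E
```

```text
[ 0.52184951 -0.07568916  0.15270404] 14.25
w1 [ 322  194   25   57 1150] [333.3 223.5] [ 0.5214 -0.0764  0.09  ]
w6 [ 315  192   25   56 1148] [326.5 221.4] [ 0.5224 -0.0773  0.09  ]
scene0 69 [330.48 215.2 ]
s6 76 [331.63 214.97]
side0 44 [351.59 191.2 ]
d6 48 [351.06 190.96]
```

View pics/i.png

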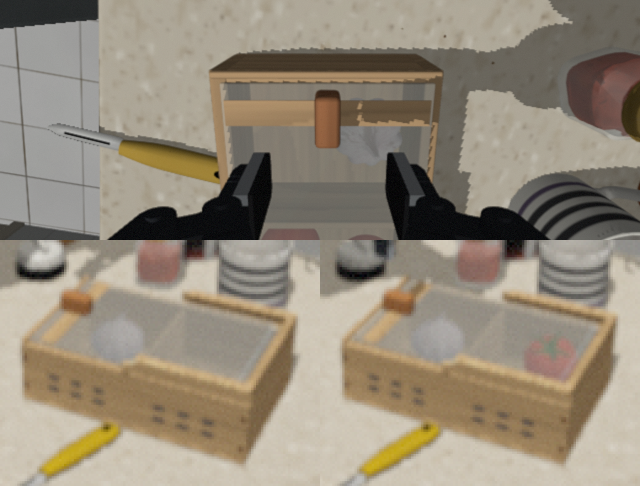

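The pull is back within about 1 mm of its original position in all three views. The lid looks shut, with both tomatoes in the rear half and the garlic in the front. To confirm the seat height I'll touch down lightly on the pull with closed fingers.

Call:
send_rows:
  increments:
    - {"gripper":1,"linear":[0,0,0],"delta_rot":[0,0,0]}
    - {"gripper":1,"linear":[0,0,0],"delta_rot":[0,0,0]}
    - {"gripper":1,"linear":[0,0,-0.02],"delta_rot":[0,0,0]}
    - {"gripper":1,"linear":[0,0,-0.04],"delta_rot":[0,0,0]}
    - {"gripper":1,"linear":[0,0,-0.05],"delta_rot":[0,0,0]}
    - {"gripper":1,"linear":[0,0,-0.0555],"delta_rot":[0,0,0]}
    - {"gripper":1,"linear":[0,0,-0.0555],"delta_rot":[0,0,0]}
    - {"gripper":1,"linear":[0,0,-0.0555],"delta_rot":[0,0,0]}
  newtons: 20

```text
clock: 15.15
position: [0.5228, -0.0758, 0.0982]
ee_rot: [0.001, 0.638, 0.77, 0.0]
contact_force: [0.5, -1.3, 0.0]
width: -0.0
gripper_force: 0.0
```

Call:
send_rows:
  increments:
    - {"gripper":1,"linear":[0,0,-0.0015],"delta_rot":[0,0,0]}
    - {"gripper":1,"linear":[0,0,-0.0015],"delta_rot":[0,0,0]}
    - {"gripper":1,"linear":[0,0,-0.0015],"delta_rot":[0,0,0]}

```text
clock: 15.45
position: [0.5229, -0.0758, 0.098]
ee_rot: [0.001, 0.638, 0.77, 0.0]
contact_force: [-1.8, 1.4, 9.7]
width: 0.0003
gripper_force: 4.8
```

Contact is at z = 0.098, exactly the seated height, so the lid is down. I'll retreat and hand in.

Call:
send_rows:
  increments:
    - {"gripper":1,"linear":[0,0,0.04],"delta_rot":[0,0,0]}
    - {"gripper":1,"linear":[0,0,0.09],"delta_rot":[0,0,0]}
    - {"gripper":1,"linear":[0,0,0.13],"delta_rot":[0,0,0]}
    - {"gripper":1,"linear":[0,0,0.13],"delta_rot":[0,0,0]}
    - {"gripper":1,"linear":[0,0,0.13],"delta_rot":[0,0,0]}

```text
clock: 15.95
position: [0.5228, -0.0757, 0.2273]
ee_rot: [0.001, 0.638, 0.77, 0.001]
contact_force: [-0.5, -0.3, 0.5]
width: 0.0001
gripper_force: 0.0
```

```bash
python3 - <<'E'
from h import *
W=save('wrist','w7')
hsv=cv2.cvtColor(W[0],cv2.COLOR_BGR2HSV); m=cv2.inRange(hsv,(0,120,60),(12,255,255)); k,l,st,c=cv2.connectedComponentsWithStats(m)
for i in range(1,k):
    if st[i,4]>200: print(st[i],ray(*W[1:],*c[i],.09).round(4))
print(sign_off())
E
```

```text
[318 170  19  41 655] [ 0.5224 -0.077   0.09  ]
[ 595  226   45   84 2180] [ 0.795  -0.0919  0.09  ]
the job is handed in; nothing more can be done
None
```

I put the tomato from the board into the rear half with the stored tomato, left the garlic in its bowl, shut the lid (a touch on the pull read its seated height), and handed the job in; no verdict was returned.

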